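# Stand the fallen bookend back up against the pattern books

## Robot

A 6-joint arm with a two-finger parallel gripper is mounted at the origin on the work surface. World frame = base frame: x ahead of the robot, y to its left, z up, the work surface at z = 0. Lengths are in m, angles in rad, forces in N, time in s.
With the tool pointing down it reaches from about 0.225 to 0.875 m from the base axis. Payload 3.4 kg.
Tool frame: the origin (TCP) lies midway between the tips of the shut fingers; the grasp point (between the pads) lies 19 mm behind it (pinch_z is the distance from the TCP to the grasp point, in m); z points along the fingers, y is the line along which they close (so a half turn about z gives the same grasp; the last joint's range is limited). The gripper opens to 85 mm and grips with 20 to 120 N. Pads are 22 mm wide; open, the fingers measure 114 mm over their backs; the gripper's body (76 mm by 85 mm) begins 54 mm behind the grasp point. The pads swing forward as they close: fully open they stand 13 mm farther back than shut.
Start: joints at [1.065, 0.276, 1.505, -0, 1.361, -0.121], TCP at [0.216, 0.533, 0.231] pointing down, gripper open.
Joint ranges: [-2.89, 2.89], [-0.75, 2.08], [0.22, 2.7], [-1.18, 4.32], [0.11, 2.71], [-2.7, 2.7]. Speed limits (rad/s): [2.57, 2.57, 3.14, 3.14, 3.14, 3.14].

## Interface

Orientations are given as a unit quaternion [w, x, y, z].
In Python, from rig import get_state, get_image, sign_off, pinch_z gives the robot as it stands.
- The arm moves only by the tool send_rows, never from a script. Its argument "steps" is one flat list of numbers, 5 for each row, row after row: the gripper's target within -1 to 1 (fully open at 1, half-way at 0, shut at -1), then the shift along the tool's x, y, z in cm, then the turn about the tool's z in degrees. In form: [gripper, x, y, z, roll, gripper, x, y, z, roll, ...]. A call has 1 to 12 rows; each row shifts and turns the commanded pose from where the row before left it, along the tool's axes as they then stand; what a row does not reach is not made up. A row lasts 1/10 s, in which the tool goes at most 50 mm and 8.59 degrees, less where a joint would pass 70% of its speed; a pose out of reach is approached as far as the arm can. A call is refused whole if a number of a shift passes 5 or a number of a turn 8.59, either way. A call with a gripper value outside its range is refused whole. The fingers move at their own pace and stop on an object; "newtons" is the grip in N (left out, the last holds). Time passes only in rows, so rows that do not move let the fingers close. It gives the time, the measured TCP pose, the force, the opening and the grip force at its end, in the units of the state.
- get_state(): the state, without advancing time (a new reading comes with each control period).
- get_image(name): name is "side" or "top" or "wrist"; returns a dict with "color" (400x640x3 uint8, red, green, blue), "mtx" (3x3 intrinsics, pixels), "T" (4x4, takes a point from camera to world coordinates); the wrist camera has in their place "mount" (4x4, takes a point from camera to tool coordinates, whose origin is the TCP and whose axes are the flange's). Camera axes: x right, y down, z forward; pixel columns grow to the right and rows downward; lengths in m; the calibration is good to about 2 mm. The wrist camera is an equidistant fisheye: a pixel r from the principal point sees the ray r / f radians off the axis. A picture is of the moment at which its call begins: read the wrist's pose just before it. There is no depth.
- sign_off(): hands the job in; it is judged then, once.
The state is a dict: "clock": time; "qpos": joint angles; "qd": joint speeds; "effort": joint torques, N m; "position": TCP position; "ee_rot": TCP orientation; "contact_force": force on the tool from outside, world axes, zero at the start; "moment": the same for the moment, N m; "width": finger opening in m; "gripper_force": force on a finger pad.
Only numpy, scipy, OpenCV 4.12 (cv2) and the standard library are available. Lean on these libraries where they do the work, as an engineer would, in place of code of your own. Each camera call takes 0.05 s, during which the arm holds its last target. There are 200 camera calls.

## Task

The wooden bookend beside the row of pattern books has fallen on its back. Only by pushing it, never lifting it off the table, tip it upright onto its foot, then slide it squarely up against the end of the row, roughly centred on it, until its back board rests against the books. Do not shift the books and leave everything else on the table where it is.

Things in the scene. Friction and masses are not known exactly. Their poses are not given: they have to be found in the camera images.
- bookend: Fallen bookend: wooden L, 110 mm wide, 0.5 to 0.75 kg. Back board 150 long x 12 mm thick, foot 110 x 18 mm (lengths from the heel edge). Origin: middle of the heel edge (outer corner). x along that edge, y from heel to top of the back board, z from heel to toe. Lying: y level, towards the books; the foot is a wall 110 mm high. Standing: y up, z level, away from the books.
- back (a point): Middle of the bookend's back face (outer face of the back board), 75 mm from the heel edge. Lying, this face is down on the table; standing, it faces the books. Once it stands, push the bookend low, on its foot: a push high on the back board tips it onto its back again.
- toe (a point): Middle of the foot's free end, 110 mm from the heel edge: a flat face 110 mm wide, 18 mm high. Lying: top of the foot wall; pushed away from the books there, the bookend tips about its heel and falls the second half by itself (centre of mass 26 mm from the heel edge along y, 47 mm along z). Standing: 9 mm above the table, on the side away from the books.
- books: Row of four closed pattern books standing upright on the table as one heavy block (about 3 kg, loose): 120 mm along its y (row direction), 160 mm along its x, 210 to 240 mm high, spines towards the robot. Origin: centre of its underside, z up. Its -y end is the bare end, where the fallen bookend belongs; a standing twin of the bookend closes the +y end.
- books_end (a point): Middle of the bare end face of the row (60 mm from the row's centre along its -y), 75 mm above the table. Its axes are those of the row: y points from here into the books.
- twin: The second bookend, the same as the first, standing properly at the other end of the row. Origin: middle of its heel edge. Leave it.
- spool: Bystander: upright thread spool, 52 mm diameter, 60 mm high; origin at the centre of its underside.
- cone: Bystander: upright thread cone, 68 mm diameter at the foot, 125 mm high; origin at the centre of its underside.
- pincushion: Bystander: round pincushion on a card disc 84 mm in diameter, about 40 mm high; origin at the centre of its underside.
- tub: Bystander: open white plastic tub with small spools in it, 120 x 150 mm, 85 mm high; origin at the centre of its underside.
- mug: Bystander: white cup, 76 mm diameter, 90 mm high; origin at the centre of its underside.
- scissors: Bystander: scissors lying flat, about 165 mm long along x, handles at -x; origin near the pivot.
- jar: Bystander: clear jar with a black cap, 60 mm diameter, 85 mm high; origin at the centre of its underside.

How it is judged:
On the way, in this order (a step that is already met when the one before it is completed fails the run):
1. the bookend stands upright on its foot, still away from the books (angle between bookend's own y axis and vertical below 0.1 rad and y of back in the frame of books_end below -0.03 m), for 0.2 s.
2. the standing bookend has been slid up to the books (angle between bookend's own y axis and vertical below 0.1 rad and y of back in the frame of books_end above -0.008 m), for 0.1 s.
At the end, for the whole second after the job is handed in: The bookend stands on its foot (within 0.1 rad of upright), at rest, its back face within 8 mm of the bare end of the row, square to it within 0.12 rad, and within 45 mm of the middle of the row sideways (all of step 2 and y of back in the frame of books_end below 0.004 m and x of back in the frame of books_end between -0.045 and 0.045 m and angle between the z axis of bookend and the y axis of books, either way round below 0.12 rad and height (world z) of bookend below 0.006 m and linear speed of bookend below 0.02 m/s and angular speed of bookend below 0.1 rad/s); the robot touches nothing.
It fails at once if the bookend is lifted (its heel edge more than 15 mm above the table) (height (world z) of bookend above 0.015 m).
It fails at once if the books are shifted more than 15 mm (distance of books from where it was at the start of the episode above 0.015 m).
It fails at once if another thing on the table is moved more than 20 mm (distance of any of spool, cone, pincushion, tub, mug, scissors, jar, twin from where it was at the start of the episode above 0.02 m).
It also fails if it takes over 53 s, if anything falls off the work surface, if the arm or the gripper's body presses on something with over 40 N, if the wrist force passes 120 N, or if a joint passes its speed limit or range.

## Working session

There is one attempt and no reset: what is moved stays moved. The work goes in short steps, Python scripts to look and compute and a tool call to move; the robot and the scene stay as the last step left them, time stands still between calls to the robot, and variables do not carry over. Pictures are saved under pics/ and viewed, at most 10 in all, crops included, and the job is handed in when it is done.

Besides the shell and the picture viewer there is one more tool, called after "Call:" as name(argument=value, ...) on one line, values as JSON. send_rows: Moves the arm, as the interface text tells. Its arguments: {"type":"object","properties":{"steps":{"type":"array"},"newtons":{"type":"number"}},"required":["steps"]}

```bash
mkdir -p pics; python3 - <<'E'
from rig import *
import cv2,numpy as np
s=get_state();print(s['position'],s['ee_rot'],s['clock'],s['width'])
for n in('side','top'):
    i=get_image(n);cv2.imwrite(f'pics/{n}0.png',i['color'][:,:,::-1]);np.savez(f'{n}0.npz',**i);print(n,i['mtx'].tolist(),np.round(i['T'],3).tolist())
E
```

```text
[0.21558697 0.53246967 0.23041637] [-2.80381078e-04  1.91209651e-01  9.81548772e-01 -8.93426814e-04] 0.0 0.0853308980223709
side [[392.85410814793613, 0.0, 321.75603431661557], [0.0, 392.85410814793613, 197.08147657985242], [0.0, 0.0, 1.0]] [[0.785, -0.436, 0.441, 0.089], [-0.62, -0.532, 0.577, -0.593], [-0.018, -0.726, -0.687, 0.777], [0.0, 0.0, 0.0, 1.0]]
top [[362.52074114260625, 0.0, 317.71003419775366], [0.0, 362.52074114260625, 201.3045387750345], [0.0, 0.0, 1.0]] [[-0.038, -0.976, 0.215, 0.361], [-0.999, 0.037, -0.007, -0.028], [-0.001, -0.215, -0.977, 1.063], [0.0, 0.0, 0.0, 1.0]]
```

View pics/top0.png

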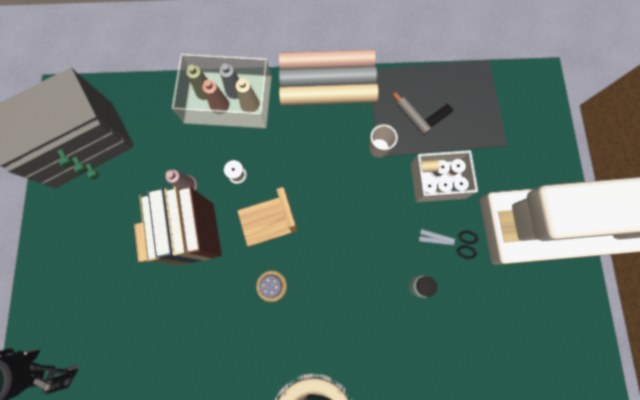

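View pics/side0.png

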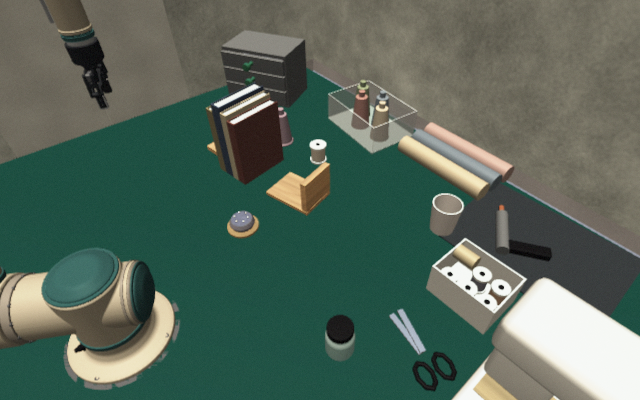

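The top view shows the bookend at about (265,218), with its foot wall on the right (-y) side at (287,210). The books are at (180,225), and the pincushion (271,286) and spool (235,172) are nearby. I'll crop in to measure corners.

```bash
python3 - <<'E'
import cv2,numpy as np
t=cv2.imread('pics/top0.png')[150:310,125:325];s=cv2.imread('pics/side0.png')[75:245,195:345]
cv2.imwrite('pics/topc.png',cv2.resize(t,None,fx=4,fy=3.75*4/3.75,interpolation=cv2.INTER_CUBIC)[:600])
cv2.imwrite('pics/sidec.png',cv2.resize(s,None,fx=3.5,fy=3.5,interpolation=cv2.INTER_CUBIC))
E
```

```text
(no output)
```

View pics/topc.png

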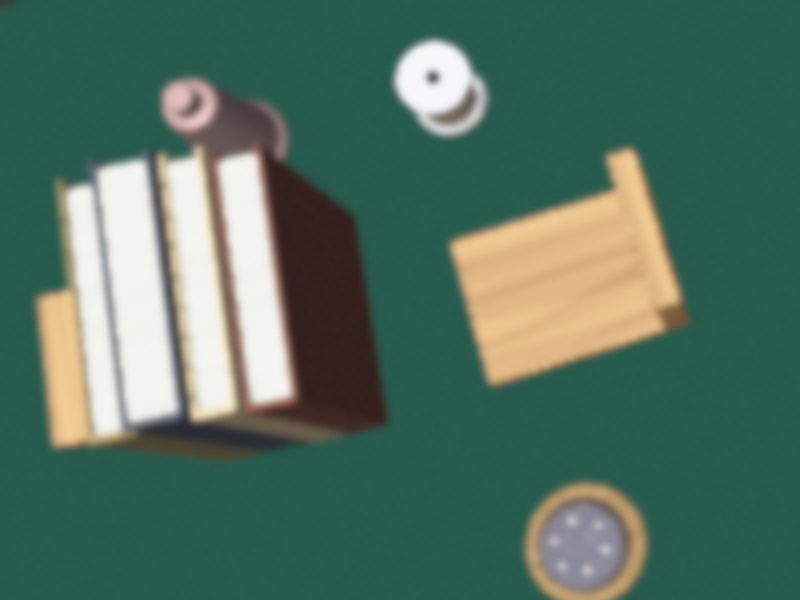

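View pics/sidec.png

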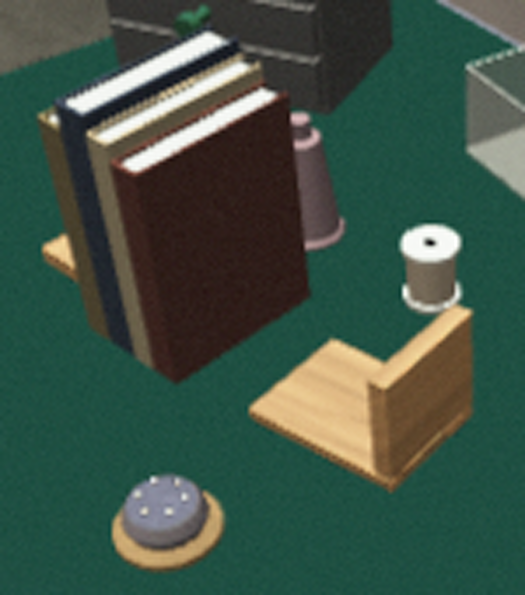

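The crops show these corners. Books' bare end foot: top crop (386,424) and (355,215), side crop (178,381) and (308,296). Board top edge: (450,241) and (491,386). Toe face: (606,155), (633,148), (683,303) and (660,312).

```bash
cat > h.py <<'E'
import numpy as np
def ray(d,u,v,z):
    k=np.linalg.inv(d['mtx'])@[u,v,1];r=d['T'][:3,:3]@k;o=d['T'][:3,3]
    return (o+r*(z-o[2])/r[2])[:2]
E
python3 - <<'E'
from h import *
t=np.load('top0.npz');s=np.load('side0.npz')
T=lambda u,v,z:np.round(ray(t,125+u/4,150+v/4,z),4)
S=lambda u,v,z:np.round(ray(s,195+u/3.5,75+v/3.5,z),4)
for n,u,v,z in[('book near',386,424,0),('book far',355,215,0),('bd far',450,241,.012),('bd near',491,386,.012),('toe in far',606,155,.11),('toe in near',660,312,.11),('toe out far',633,148,.11),('toe out near',683,303,.11),('heel near',688,325,0),('spool',452,104,0),('pin',587,546,.01)]:print(n,T(u,v,z))
print()
for n,u,v,z in[('book near',178,381,0),('book far',308,296,0),('bd far',332,340,.012),('bd near',249,410,.012),('toe in near',370,385,.11),('toe out near',390,388,.11),('toe out far',471,312,.11),('heel near',392,490,0),('heel far',471,417,0),('spool',432,297,0),('pin',168,525,.01)]:print(n,S(u,v,z))
E
```

```text
book near [0.4432 0.2504]
book far [0.5996 0.2766]
bd far [0.5745 0.2026]
bd near [0.4666 0.1719]
toe in far [0.6101 0.0759]
toe in near [0.5015 0.0416]
toe out far [0.6143 0.0576]
toe out near [0.5069 0.0262]
heel near [0.5072 0.0292]
spool [0.6834 0.2048]
pin [0.3514 0.104 ]

book near [0.4472 0.2499]
book far [0.5998 0.2766]
bd far [0.5731 0.1984]
bd near [0.4687 0.1681]
toe in near [0.5032 0.0372]
toe out near [0.5125 0.0253]
toe out far [0.6138 0.0562]
heel near [0.5117 0.0297]
heel far [0.6127 0.0555]
spool [0.6866 0.2029]
pin [0.3525 0.0999]
```

Call:
send_rows(steps=[0,0,0,0,8.59,0,0,0,0,8.59,0,0,0,0,8.59,0,0,0,0,8.59,0,0,0,0,8.59,0,0,0,0,8.59,0,0,0,0,0.4,0,0,0,0,0])

```text
clock: 0.9
position: [0.2158, 0.5328, 0.231]
ee_rot: [0.0, 0.601, 0.8, -0.0]
contact_force: [-0.4, -1.2, 0.2]
width: 0.0424
gripper_force: 0.0
```

Call:
send_rows(steps=[0,-4.1,-0.2,0,0,0,-4.1,-0.2,0,0,0,-4.1,-0.2,0,0,0,-4.1,-0.2,0,0,0,-4.1,-0.2,0,0,0,-4.1,-0.2,0,0,0,-4.1,-0.2,0,0,0,0,0,0,0])

```text
clock: 1.7
position: [0.2818, 0.2492, 0.2313]
ee_rot: [0.001, 0.603, 0.798, -0.001]
contact_force: [-0.1, 1.4, -0.1]
width: 0.0426
gripper_force: 0.0
```

Call:
send_rows(steps=[0,-2.8,2.7,0,0,0,-2.8,2.7,0,0,0,-2.8,2.7,0,0,0,-2.8,2.7,0,0,0,-2.8,2.7,0,0,0,-2.8,2.7,0,0,0,-2.8,2.7,0,0,0,-2.6,2.5,0,0,0,0,0,0,0])

```text
clock: 2.6
position: [0.553, 0.0974, 0.2305]
ee_rot: [0.001, 0.602, 0.799, 0.0]
contact_force: [-0.8, 1.1, 0.4]
width: 0.0424
gripper_force: 0.0
```

Call:
send_rows(steps=[0,0,-0.3,3,0,0,0,-0.3,3,0,0,0,0,3,0,0,0,0,3,0,0,0,0,2.3,0,0,0,0,0,0,0,-1,0,0,0,0,-0.5,0,0,0,0,-0.5,0,0,0])

```text
clock: 3.5
position: [0.5497, 0.0776, 0.0899]
ee_rot: [0.001, 0.602, 0.799, 0.001]
contact_force: [-0.1, 0.3, 0.1]
width: 0.0423
gripper_force: 0.0
```

```bash
python3 - <<'E'
from rig import *
import cv2
s=get_state();print(s['position'],s['contact_force'])
a=get_image('side')['color'][120:240,225:375,::-1];b=get_image('top')['color'][150:270,200:350,::-1]
cv2.imwrite('pics/p1.png',cv2.resize(cv2.hconcat([a,b]),(800,320),interpolation=cv2.INTER_CUBIC))
E
```

```text
[0.54967594 0.07756647 0.08989804] [-0.0778059   0.26675228  0.08747734]
```

View pics/p1.png

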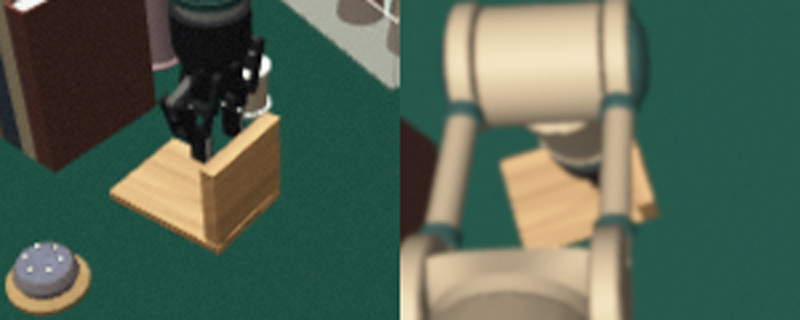

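The fingers are inside the L, just behind the toe edge (crop about (205,155)). Next I push away from the books.

Call:
send_rows(steps=[0,-0.5,0,0,0,0,-0.5,0,0,0,0,-0.5,0,0,0,0,-0.5,0,0,0,0,-0.5,0,0,0,0,-0.5,0,0,0,0,-0.5,0,0,0,0,-0.5,0,0,0])

```text
clock: 4.4
position: [0.5594, 0.039, 0.0881]
ee_rot: [-0.0, 0.602, 0.799, -0.0]
contact_force: [-0.0, -0.4, 0.2]
width: 0.0425
gripper_force: 0.2
```

```bash
python3 - <<'E'
from rig import *
import cv2
s=get_state();print(s['position'],s['contact_force'])
a=get_image('side')['color'][120:240,225:375,::-1];b=get_image('top')['color'][150:270,200:350,::-1]
cv2.imwrite('pics/p2.png',cv2.resize(cv2.hconcat([a,b]),(800,320),interpolation=cv2.INTER_CUBIC))
E
```

```text
[0.5593642  0.03901672 0.0880731 ] [-0.02223893 -0.38636487  0.22980967]
```

View pics/p2.png

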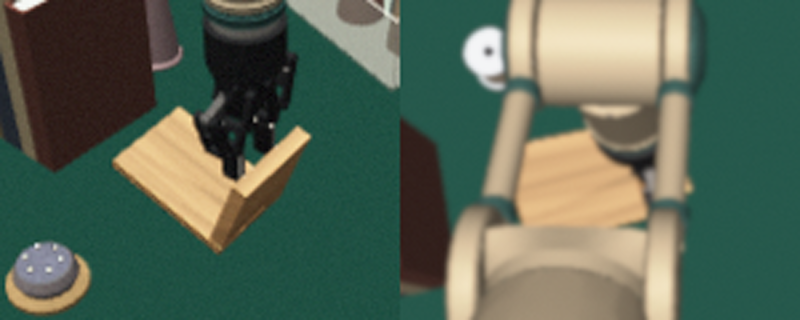

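It is tipping about its heel, which has stayed in place at crop (220,248). I continue past the balance point.

Call:
send_rows(steps=[0,-0.4,0,0,0,0,-0.4,0,0,0,0,-0.4,0,0,0,0,-0.4,0,0,0,0,-0.4,0,0,0,0,-0.4,0,0,0,0,-0.4,0,0,0,0,-0.4,0,0,0,0,0,0,0,0,0,0,0,0,0,0,0,0,0,0])

```text
clock: 5.6
position: [0.568, 0.0089, 0.0883]
ee_rot: [-0.0, 0.602, 0.799, 0.0]
contact_force: [-0.3, 0.2, 0.5]
width: 0.0428
gripper_force: 0.0
```

```bash
python3 - <<'E'
from rig import *
import cv2
s=get_state();print(s['position'],s['contact_force'])
a=get_image('side')['color'][120:240,225:375,::-1];b=get_image('top')['color'][150:270,200:350,::-1]
cv2.imwrite('pics/p3.png',cv2.resize(cv2.hconcat([a,b]),(800,320),interpolation=cv2.INTER_CUBIC))
E
```

```text
[0.56803113 0.00893779 0.08829069] [-0.29176158  0.16471501  0.52367005]
```

View pics/p3.png

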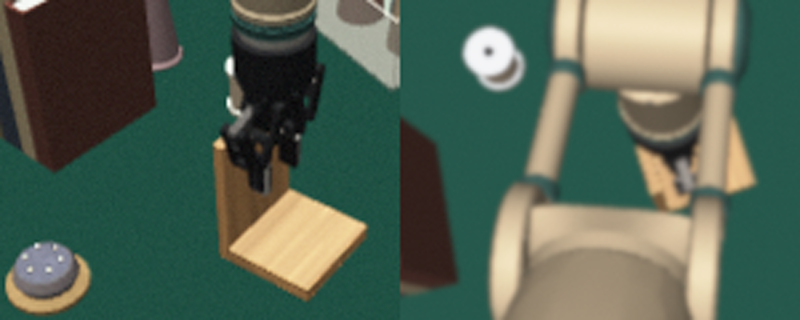

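It is standing, with its foot on the table on the side away from the books (crop (300,240)). I back out, rise and go beyond the toe.

Call:
send_rows(steps=[0,-0.5,0,-1,0,0,-1,0,-2,0,0,-1,0,-2,0,0,-1,0,-3,0,0.3,-2,0.1,-2,0,0.5,-2,0.1,0,0,0.6,-2,0.1,0,0,0.6,-2,0.1,0,0,0.6,-2,0,0,0,0.6,0,0,0,6.4,0.6,0,0,0,0])

```text
clock: 6.8
position: [0.609, -0.1212, 0.1869]
ee_rot: [-0.001, 0.646, 0.763, -0.0]
contact_force: [0.2, 0.4, 0.6]
width: 0.0685
gripper_force: 0.0
```

```bash
python3 - <<'E'
from rig import *
import cv2,numpy as np
s=get_state();print(s['position'],s['ee_rot'],s['width'])
a=get_image('side');b=get_image('top');np.savez('side1.npz',**a);np.savez('top1.npz',**b)
a=a['color'][135:245,245:375,::-1];b=b['color'][150:260,230:360,::-1]
cv2.imwrite('pics/p4.png',cv2.resize(cv2.hconcat([a,b]),(780,330),interpolation=cv2.INTER_CUBIC))
E
```

```text
[ 0.60900829 -0.12124407  0.18692371] [-1.11818420e-03  6.45913856e-01  7.63409378e-01 -4.02069191e-04] 0.06849083617547541
```

View pics/p4.png

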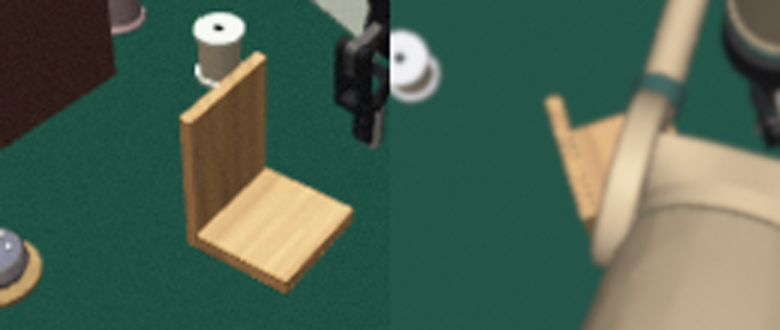

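In the side view the bookend is upright. The toe's top corners are at crop (288,282) and (352,211), and the near heel corner is at (190,243).

```bash
python3 - <<'E'
from h import *
s=np.load('side1.npz')
S=lambda u,v,z:ray(s,245+u/3,135+v/3,z)
a,b,h=S(288,282,.018),S(352,211,.018),S(190,243,0)
m=(a+b)/2;d=b-a;print(a,b,h,S(286,293,0),np.degrees(np.arctan2(d[1],d[0])),m)
al=np.radians(9.6);ex=np.array([np.cos(al),np.sin(al)]);ey=np.array([-ex[1],ex[0]])
be=np.array([.5225,.2635])
for p in(m,a,b,h,np.array([.609,-.1212])):print((p-be)@ex,(p-be)@ey)
E
```

```text
[ 0.53999569 -0.0807251 ] [ 0.6415972  -0.05139316] [0.51227391 0.02435151] [ 0.54098562 -0.07730511] 16.103211519216707 [ 0.59079644 -0.06605913]
0.01237985825709094 -0.3363337058116858
-0.04015531176635329 -0.3423223152899381
0.06491502828053519 -0.33034509633343356
-0.049965376392532145 -0.2340940761508224
0.021132720344914157 -0.39373817205196615
```

Call:
send_rows(steps=[0.6,0,-0.3,4,0,0.6,0,-0.3,4,0,0.6,0,-0.3,4,0,0.6,0,-0.4,3,0,0.6,0,0,1.5,0,0.6,0,0,1,0,0.6,0,0,0.6,0,0.6,0,0,0,0,0.6,0,0,0,0])

```text
clock: 7.8
position: [0.5972, -0.1221, 0.0081]
ee_rot: [0.001, 0.645, 0.764, 0.0]
contact_force: [-0.5, 0.2, -0.1]
width: 0.0684
gripper_force: 0.0
```

Call:
send_rows(steps=[0.6,0,0,0.5,0,0.6,1,0,0,0,0.6,1,0,0,0,0.6,1,0,0,0,0.6,0.5,0,0,0,0.6,0.5,0,0,0,0.6,0.5,0,0,0,0.6,0.5,0,0,0,0.6,0.5,0,0,0,0.6,0.5,0,0,0,0.6,0.5,0,0,0,0.6,0.5,0,0,0])

```text
clock: 9.0
position: [0.5852, -0.0528, 0.0024]
ee_rot: [0.0, 0.646, 0.764, 0.0]
contact_force: [-0.4, -1.7, -0.4]
width: 0.0685
gripper_force: 1.7
```

Call:
send_rows(steps=[0.6,0.7,0,0,0,0.6,0.7,0,0,0,0.6,0.7,0,0,0,0.6,0.7,0,0,0,0.6,0.7,0,0,0,0.6,0.7,0,0,0,0.6,0.7,0,0,0,0.6,0.5,0,0,0,0.6,0.3,0,0,0,0.6,0,0,0,0])

```text
clock: 10.0
position: [0.5749, 0.0041, 0.0023]
ee_rot: [-0.0, 0.645, 0.764, 0.0]
contact_force: [1.1, -0.5, 0.3]
width: 0.0681
gripper_force: 0.3
```

```bash
python3 - <<'E'
from rig import *
import cv2,numpy as np
from h import *
s=get_state();print(s['position'],s['contact_force'],s['clock'])
al=np.radians(9.6);ex=np.array([np.cos(al),np.sin(al)]);ey=np.array([-ex[1],ex[0]])
p=np.array(s['position'][:2])-[.5225,.2635];print(p@ex,p@ey)
a=get_image('side');b=get_image('top');np.savez('side2.npz',**a);np.savez('top2.npz',**b)
a=a['color'][100:230,205:335,::-1];b=b['color'][150:280,205:335,::-1]
cv2.imwrite('pics/p5.png',cv2.resize(cv2.hconcat([a,b]),(780,390),interpolation=cv2.INTER_CUBIC))
E
```

```text
[0.5749387  0.00412065 0.00227728] [ 1.13797325 -0.50852962  0.29439721] 10.0
0.008447980965720286 -0.26449214575462426
```

View pics/p5.png

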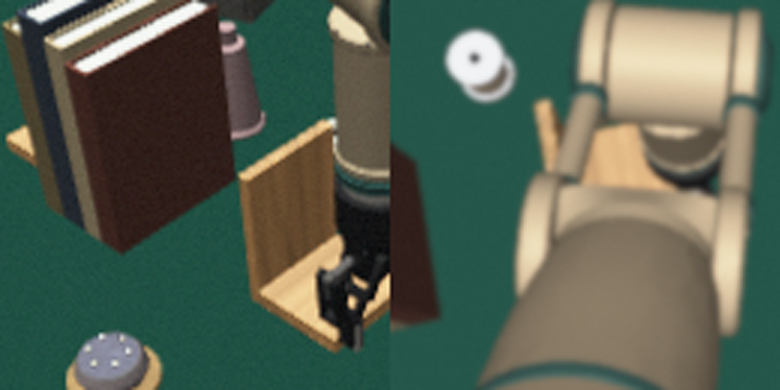

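The bookend slides upright. Its near heel corner is at crop (255,298).

```bash
python3 - <<'E'
from h import *
s=np.load('side2.npz')
al=np.radians(9.6);ex=np.array([np.cos(al),np.sin(al)]);ey=np.array([-ex[1],ex[0]])
be=np.array([.5225,.2635])
for n,u,v,z in[('heel near',255,298,0),('toe near',334,349,0),('top back near',240,177,.15),('top back far',331,122,.15),('book near',124,252,0)]:
  p=ray(s,205+u/3,100+v/3,z)-be;print(n,p@ex,p@ey)
E
```

```text
heel near -0.03657834543930214 -0.14889409489964192
toe near -0.036463783109239235 -0.25147716013866434
top back near -0.04164561260529454 -0.15121030872832203
top back far 0.06956793747281667 -0.15554691119237665
book near -0.07598782563045417 -0.002403819892881602
```

Call:
send_rows(steps=[0.6,0.7,0,0,0,0.6,1,0,0,0,0.6,1,0,0,0,0.6,1,0,0,0,0.6,1,0,0,0,0.6,1,0,0,0,0.6,1,0,0,0,0.6,1,0,0,0,0.6,1,0,0,0,0.6,1,0,0,0,0.6,1,0,0,0,0.6,0.8,0,0,0])

```text
clock: 11.3
position: [0.5558, 0.1175, 0.0023]
ee_rot: [-0.0, 0.645, 0.764, 0.0]
contact_force: [0.2, -3.0, -2.1]
width: 0.0684
gripper_force: 1.3
```

Call:
send_rows(steps=[0.6,0.5,0,0,0,0.6,0.4,0,0,0,0.6,0.3,0,0,0,0.6,0.3,0,0,0,0.6,0.2,0,0,0,0.6,0.2,0,0,0,0.6,0,0,0,0])

```text
clock: 12.0
position: [0.5528, 0.1356, 0.0023]
ee_rot: [-0.0, 0.645, 0.764, 0.0]
contact_force: [1.0, -1.5, -1.4]
width: 0.0684
gripper_force: 0.8
```

```bash
python3 - <<'E'
from rig import *
import cv2,numpy as np
s=get_state();print(s['position'],s['contact_force'],s['clock'])
a=get_image('side');np.savez('side3.npz',**a)
a=a['color'][80:220,195:335,::-1]
cv2.imwrite('pics/p6.png',cv2.resize(a,(560,560),interpolation=cv2.INTER_CUBIC))
E
```

```text
[0.55276363 0.13559352 0.00232975] [ 1.04411389 -1.47107096 -1.38678799] 12.0
```

View pics/p6.png

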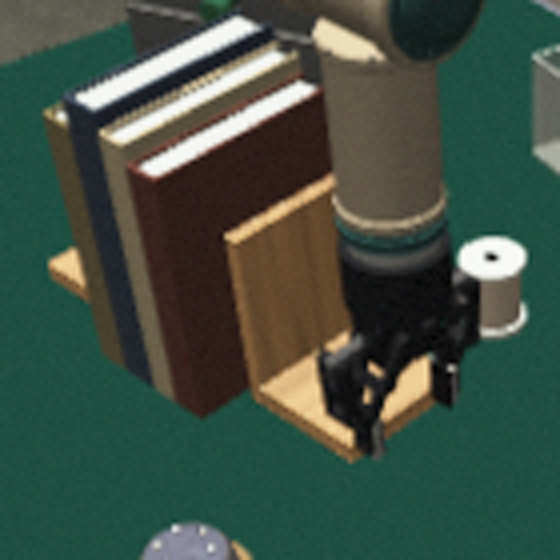

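The bookend is upright and about 15 mm from the books. Its near heel corner is at crop (258,400), and the book corner is at (203,417). From here I close in by force.

Call:
send_rows(steps=[0.6,0.2,0,0,0,0.6,0.2,0,0,0,0.6,0.2,0,0,0,0.6,0.2,0,0,0,0.6,0.1,0,0,0])

```text
clock: 12.55
position: [0.5513, 0.1444, 0.0023]
ee_rot: [0.0, 0.645, 0.764, 0.0]
contact_force: [1.2, -2.5, -0.5]
width: 0.0684
gripper_force: 1.6
```

```bash
python3 - <<'E'
from h import *
s=np.load('side3.npz')
al=np.radians(9.6);ex=np.array([np.cos(al),np.sin(al)]);ey=np.array([-ex[1],ex[0]])
be=np.array([.5225,.2635])
for n,u,v,z in[('heel near',258,402,0),('toe near',354,462,0),('top back near',227,237,.15),('top back far',332,178,.15),('book near',203,417,0)]:
  p=ray(s,195+u/4,80+v/4,z)-be;print(n,p@ex,p@ey)
E
```

```text
heel near -0.03936017945843872 -0.020258351913234256
toe near -0.03767756140652544 -0.12317655885421591
top back near -0.04017225551323913 -0.01750132724446789
top back far 0.057999339364390716 -0.018921153016858896
book near -0.07787386113196346 -0.001953262576070187
```

Call:
send_rows(steps=[0.6,0.2,0,0,0,0.6,0.1,0,0,0,0.6,0.1,0,0,0])

```text
clock: 12.85
position: [0.5514, 0.1462, 0.0024]
ee_rot: [0.002, 0.644, 0.765, -0.001]
contact_force: [2.9, -10.7, -2.1]
width: 0.0681
gripper_force: 5.9
```

Call:
send_rows(steps=[0.6,0.1,0,0,0,0.6,0.1,0,0,0])

```text
clock: 13.05
position: [0.5516, 0.1468, 0.0025]
ee_rot: [0.003, 0.644, 0.765, -0.002]
contact_force: [3.7, -16.3, -0.3]
width: 0.0684
gripper_force: 8.3
```

Call:
send_rows(steps=[0.6,0.1,0,0,0])

```text
clock: 13.15
position: [0.5516, 0.1468, 0.0025]
ee_rot: [0.003, 0.643, 0.766, -0.002]
contact_force: [3.8, -19.8, -0.8]
width: 0.0688
gripper_force: 9.7
```

Call:
send_rows(steps=[0.6,0.1,0,0,0])

```text
clock: 13.25
position: [0.5514, 0.1475, 0.0025]
ee_rot: [0.003, 0.643, 0.765, -0.002]
contact_force: [3.8, -18.6, -0.7]
width: 0.0684
gripper_force: 9.4
```

Force rose to about 19 N, so it is against the books. I back away, lift clear, and check numerically.

Call:
send_rows(steps=[0.6,-0.3,0,0,0,0.6,-0.5,0,0,0,0.6,-1,0,0,0,0.6,-3,0,0,0,0.6,-4,0,0,0,0.6,-4,0,-2,0,0.6,-4,0,-4,0,0.6,-4,0,-4,0,0.6,-4,0,-4,0,0.6,-4,0,-4,0,0.6,-4,0,0,0,0.6,0,0,0,0])

```text
clock: 14.45
position: [0.6034, -0.1581, 0.1654]
ee_rot: [0.003, 0.647, 0.763, 0.0]
contact_force: [0.1, 0.2, -0.6]
width: 0.0684
gripper_force: 0.0
```

```bash
python3 - <<'E'
from rig import *
import cv2,numpy as np
from h import *
s=get_state();print(s['position'],s['contact_force'],s['clock'])
d0=np.load('side0.npz')['color'];a=get_image('side');b=get_image('top')
al=np.radians(9.6);ex=np.array([np.cos(al),np.sin(al)]);ey=np.array([-ex[1],ex[0]]);be=np.array([.5225,.2635])
for nm,im in(('side',a),('top',b)):
  hsv=cv2.cvtColor(im['color'],cv2.COLOR_RGB2HSV)
  m=((hsv[...,0]>8)&(hsv[...,0]<25)&(hsv[...,1]>80)&(hsv[...,2]>70)).astype(np.uint8)
  # window around expected bookend: project
  R=im['T'][:3,:3];t=im['T'][:3,3]
  P=lambda x,y,z:(lambda q:(im['mtx']@q/q[2])[:2])(R.T@(np.array([*(be+x*ex+y*ey),z])-t))
  print(nm,'expected heelN,toeN,toeF,topN,topF',[P(x,y,z).round(1).tolist() for x,y,z in[(-.04,0,0),(-.04,-.11,0),(.07,-.11,.018),(-.04,0,.15),(.07,0,.15)]])
  w=np.zeros_like(m);c=cv2.convexHull(np.array([P(x,y,z) for x in(-.06,.09) for y in(.02,-.13) for z in(0,.16)],np.float32)).astype(int);cv2.fillPoly(w,[c],1)
  cs,_=cv2.findContours(m*w,cv2.RETR_EXTERNAL,cv2.CHAIN_APPROX_SIMPLE);k=max(cs,key=cv2.contourArea)
  ap=cv2.approxPolyDP(k,2.5,True)[:,0];print(cv2.contourArea(k),ap.tolist())
  # row-plane profile at mid height of table line just beside near edge
diff=cv2.absdiff(a['color'],d0).sum(2)
print('book top region change',diff[90:115,215:270].mean(), diff[90:180,210:228].mean())
E
```

```text
[ 0.60344316 -0.1581136   0.16537577] [ 0.12025062  0.17869391 -0.61114702] 14.45
side expected heelN,toeN,toeF,topN,topF [[254.9, 177.7], [279.8, 193.9], [305.7, 170.8], [247.7, 136.8], [276.6, 120.5]]
2154.0 [[276, 120], [248, 139], [255, 177], [281, 192], [304, 176], [305, 171], [282, 157], [279, 122]]
top expected heelN,toeN,toeF,topN,topF [[219.6, 242.4], [256.6, 234.7], [249.3, 197.7], [203.8, 236.1], [197.9, 194.7]]
1997.0 [[197, 195], [204, 237], [219, 242], [255, 234], [248, 198], [215, 205], [203, 195]]
book top region change 29.732363636363637 12.712962962962964
```

```bash
python3 -c "
from rig import *
print(sign_off())"
```

```text
the job is handed in; nothing more can be done
None
```

The bookend was tipped upright by pushing and slid against the row; final images put it within about 2 mm of touching, roughly square, about 15 mm off centre. The job is handed in, but no verdict came back.

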